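# Park the cassette tray behind the guard post

### The arm

A 6-joint arm with a two-finger parallel gripper is mounted at the origin on the work surface. World frame = base frame: x ahead of the robot, y to its left, z up, the work surface at z = 0. Lengths are in mm, angles in rad, forces in N, time in s.
With the tool pointing down it reaches from about 300 to 875 mm from the base axis. Payload 4.2 kg.
Tool frame: the origin (TCP) lies on the centre line of the jaws, within the pads' length; the fingertips stand 17 mm ahead of it and the grasp point (between the pads) lies 2 mm behind it (manip.tcp_to_tips is the distance from the TCP to the fingertips, in mm); z points along the fingers, y is the line along which they close (so a half turn about z gives the same grasp; the last joint's range is limited). The gripper opens to 85 mm and grips with 20 to 120 N. Pads are 22 mm wide; open, the fingers measure 114 mm over their backs; the gripper's body (76 mm by 85 mm) begins 54 mm behind the grasp point. The pads swing forward as they close: fully open they stand 13 mm farther back than shut.
Start: joints at [-1.218, 0.32, 1.565, -0, 1.257, -0.02], TCP at [209.432, -535.516, 248.338] pointing down, gripper open.
Joint ranges: [-3.11, 3.11], [-0.84, 2.01], [0.21, 2.61], [-1.34, 4.49], [0.05, 2.63], [-2.56, 2.56]. Speed limits (rad/s): [2.57, 2.57, 3.14, 3.14, 3.14, 3.14].

### API

Orientations are given as a 3x3 rotation matrix whose columns are the frame's x, y, z axes.
In Python, from workcell import manip gives the robot as it stands.
- The arm moves only by the tool arm_command, never from a script. Its argument "rows" is one flat list of numbers, 7 for each row, row after row: the shift along the world's x, y, z in units of 0.6 m (1.0 is 0.6 m), then the turn, a rotation vector about the world's x, y, z in units of 2 rad (1.0 is 2 rad), then the opening, from 0 (shut) to 1 (fully open). In form: [x, y, z, ax, ay, az, claw, x, y, z, ax, ay, az, claw, ...]. A call has 1 to 12 rows; each row is the pose to reach, as a shift and turn from the pose commanded when the call began; what a row does not reach only later rows make up. A row lasts 1/8 s, in which the tool goes at most 62.5 mm and 10.7 degrees, less where a joint would pass 70% of its speed; a pose out of reach is approached as far as the arm can. A call with a number of a shift or a turn outside -1 to 1 is refused whole. A call with a gripper value outside its range is refused whole. The fingers move at their own pace and stop on an object; "force" is the grip in N (left out, the last holds). Time passes only in rows, so rows that repeat a pose let the fingers close. It gives the time, the measured TCP pose, the force, the opening and the grip force at its end, in the units of the state.
- manip.get_state(): the state, without advancing time (a new reading comes with each control period).
- manip.camera(name): name is "scene" or "side" or "wrist"; returns the picture (480x640x3 uint8, red, green, blue); there is no depth.
- manip.camera_info(name): a dict with "fovy" (degrees; the focal length in pixels is half the picture's height over the tangent of half this angle, whatever the lens; pixels are square), "cx", "cy" (the principal point, pixels), "world_from_camera" (4x4, takes a point from camera to world coordinates); the wrist camera has in their place "hand_eye" (4x4, takes a point from camera to tool coordinates, whose origin is the TCP and whose axes are the flange's). Camera axes: x right, y up, looking along -z (the intrinsics and any distortion apply to the point x, -y, -z); pixel columns grow to the right and rows downward; lengths in mm; the calibration is good to about 2 mm. The wrist camera is an equidistant fisheye: a pixel r from the principal point sees the ray r / f radians off the axis. A picture is of the moment at which its call begins: read the wrist's pose just before it. camera_info takes no time and is no camera call.
- manip.sign_off(): hands the job in; it is judged then, once.
The state is a dict: "clock": time; "qpos": joint angles; "dq": joint speeds; "joint_torque": joint torques, N m; "ee_pos": TCP position; "eef_rot": TCP orientation; "wrist_force": force on the tool from outside, world axes, zero at the start; "torque": the same for the moment, N m; "gripper_width": finger opening in mm; "finger_force": force on a finger pad.
Only numpy, scipy, OpenCV 4.12 (cv2) and the standard library are available. Lean on these libraries where they do the work, as an engineer would, in place of code of your own. Each camera call takes 0.05 s, during which the arm holds its last target. There are 200 camera calls.

### The job

Without picking it up, push the long wooden cassette tray with the fingertips so that it angles past the steel guard post into the blue bay: one end goes in behind the post, then push the other end round until the tray lies between the two cheeks with its whole long side flush against the back rail. Leave the bottle, jar, cartons, bowl and counter undisturbed.

Things in the scene. Friction and masses are not known exactly. Their poses are not given: they have to be found in the camera images.
- tray: Cassette tray: long wooden tray full of coloured plastic cassettes, 220 mm long, 52 wide, 36 high (cassettes to 38), 0.3-0.55 kg, loose, flat on the bench, plain upright sides. Origin: centre of underside; x across, y along it from yellow to blue end, z up. Starts robot-side of the bay, left of the post, within 0.3 rad of parallel to the rail, yellow end to the right (nearer the post).
- tray_yellow_end (a point): centre of the tray's end face at the yellow cassettes (white label on the face), 110 mm from the tray's centre along the tray's -y, 18 mm above its underside
- tray_blue_end (a point): centre of the tray's other end face, at the blue cassettes, 110 mm from the tray's centre along the tray's +y, 18 mm above its underside
- bay: Fixed blue U-shaped kerb, 35 mm high, open to the robot, no floor. Origin on the bench at the middle of the back rail's inner (robot-side) face; x points away from the robot through the rail (18 mm thick), y left along it. At each end a 14 mm thick cheek stands out 60 mm from the rail towards the robot; inner faces of the cheeks at y = +140 and -140 mm.
- post: Fixed upright steel guard post, yellow top, 24 mm diameter, 60 mm tall, in front of the right part of the bay: axis about 107 mm from the rail's inner face, 45 to 65 mm right of the bay's middle. Origin on its axis at the bench. From post to left cheek is less than the tray's length; from post to rail is about 95 mm clear.
- oil_bottle: small round amber dropper bottle, 32 mm diameter, 65 mm tall, loose, to be left alone; origin at centre of underside
- specimen_jar: white round jar with yellow cap, 54 mm diameter, 60 mm tall, loose, to be left alone; stands off the left cheek of the bay; origin at centre of underside
- carton_left: blue carton of glass slides, 60 x 85 x 30 mm high, loose, to be left alone; behind the bay, left; origin at centre of underside
- carton_right: the same kind of blue carton, 60 x 85 x 30 mm high, loose, behind the bay, right, to be left alone; origin at centre of underside
- pot: white ceramic bowl, 70 mm wide at the rim, 50 mm tall, loose, to be left alone; well to the left; origin at centre of underside
- counter: round steel tally counter with a black button, 48 mm diameter, 46 mm tall, loose, to be left alone; well to the right; origin at centre of underside

How it is judged (in metres and radians):
On the way:
1. one end of the tray is in behind the guard post (((y of tray_yellow_end in the frame of bay below -0.07 m and x of tray_yellow_end in the frame of bay above -0.095 m) or (y of tray_blue_end in the frame of bay below -0.07 m and x of tray_blue_end in the frame of bay above -0.095 m))), for 0.1 s.
At the end, for the whole second after the job is handed in: The tray lies flat and still on the bench inside the bay, between the cheeks, both ends of its long side within 8 mm of the back rail (x of each of tray_yellow_end, tray_blue_end in the frame of bay above -0.034 m and y of tray_yellow_end in the frame of bay between -0.142 and 0.142 m and y of tray_blue_end in the frame of bay between -0.142 and 0.142 m and height (world z) of tray below 0.006 m and angle between tray's own z axis and vertical below 0.06 rad and linear speed of tray below 0.01 m/s); the robot touches nothing.
It fails at once if the tray is lifted (more than 8 mm) or tipped (height (world z) of tray above 0.008 m or angle between tray's own z axis and vertical above 0.15 rad).
It fails at once if the bottle, jar, a carton, the bowl or the counter is shifted more than 20 mm or tipped (distance of any of oil_bottle, specimen_jar, carton_left, carton_right, pot, counter from where it was at the start of the episode above 0.02 m or angle between any of oil_bottle, specimen_jar, carton_left, carton_right, pot, counter's own z axis and vertical above 0.35 rad).
It also fails if it takes over 72 s, if anything falls off the work surface, if the arm or the gripper's body presses on something with over 40 N, if the wrist force passes 120 N, or if a joint passes its speed limit or range.

## Working session

There is one attempt and no reset: what is moved stays moved. The work goes in short steps, Python scripts to look and compute and a tool call to move; the robot and the scene stay as the last step left them, time stands still between calls to the robot, and variables do not carry over. Pictures are saved under pics/ and viewed, at most 10 in all, crops included, and the job is handed in when it is done.

Besides the shell and the picture viewer there is one more tool, called after ">>>" as a command line: name --argument value ..., lists and objects as JSON in quotes. arm_command: Moves the arm, as the interface text tells. Shifts and turns lie within -1 to 1; 1 stands for 0.6 m of shift or 2 rad of turn. Its arguments: {"type":"object","properties":{"rows":{"type":"array","items":{"type":"number"}},"force":{"type":"number"}},"required":["rows"]}

```bash
ls; mkdir -p pics
python3 - <<'E'
from workcell import manip
import cv2
s=manip.get_state();print(s['clock'],s['ee_pos'],s['eef_rot'],s['gripper_width'])
for n in ("scene","side"):
    im=manip.camera(n);cv2.imwrite(f"pics/{n}0.png",im[:,:,::-1]);print(n,manip.camera_info(n))
print(manip.camera_info("wrist"))
E
```

```text
pics
0.0 [ 209.2774491  -535.08179539  247.49205314] [[ 9.31302120e-01  3.64247155e-01 -6.09422871e-04]
 [ 3.64247663e-01 -9.31300634e-01  1.66392107e-03]
 [ 3.85226087e-05 -1.77159407e-03 -9.99998430e-01]] 85.62747119274476
scene {'fovy': 54.61164500566918, 'cx': 317.52937363604167, 'cy': 243.0610905213067, 'world_from_camera': array([[ 6.45425321e-01, -5.45071998e-01,  5.35091274e-01,
         1.29422316e+03],
       [ 7.63618939e-01,  4.44251486e-01, -4.68536800e-01,
        -5.68987854e+02],
       [ 1.76711960e-02,  7.11011346e-01,  7.02958459e-01,
         9.73189097e+02],
       [ 0.00000000e+00,  0.00000000e+00,  0.00000000e+00,
         1.00000000e+00]])}
side {'fovy': 43.48162314203583, 'cx': 328.1152557953757, 'cy': 243.18420734434045, 'world_from_camera': array([[-8.70367408e-01,  2.91447559e-01, -3.96886502e-01,
         3.40300845e+01],
       [-4.92393049e-01, -5.20237775e-01,  6.97783450e-01,
         1.09129883e+03],
       [-3.10806738e-03,  8.02752127e-01,  5.96304756e-01,
         9.70444584e+02],
       [ 0.00000000e+00,  0.00000000e+00,  0.00000000e+00,
         1.00000000e+00]])}
{'fovy': 65.70646984690485, 'cx': 319.5260821730746, 'cy': 244.03257457804216, 'hand_eye': array([[ 5.67687518e-04,  9.55892053e-01,  2.93717655e-01,
         7.46057363e+01],
       [ 9.99999598e-01, -3.38925044e-04, -8.29747649e-04,
        -3.53822164e-01],
       [-6.93600915e-04,  2.93718008e-01, -9.55891861e-01,
        -1.24749276e+02],
       [ 0.00000000e+00,  0.00000000e+00,  0.00000000e+00,
         1.00000000e+00]])}
```

View pics/scene0.png

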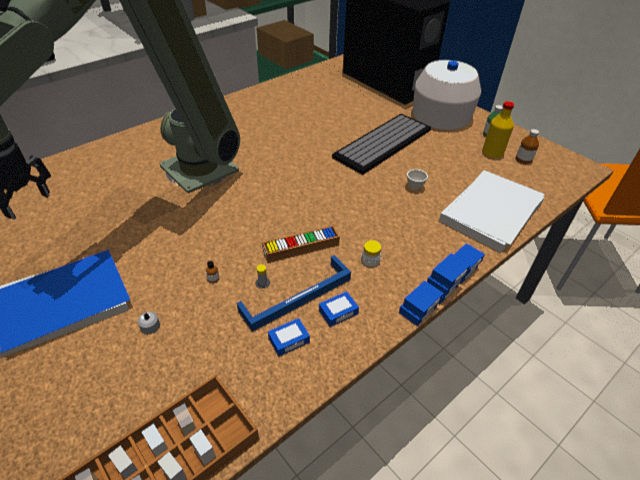

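View pics/side0.png

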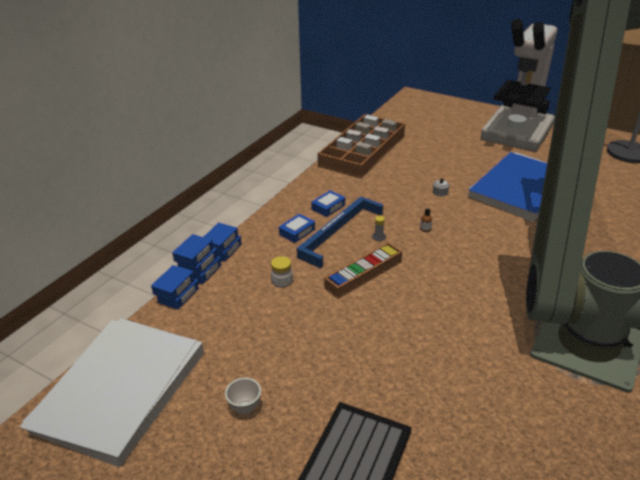

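The scene picture shows the tray running from (265,250) to (338,238), the post at (262,275), and the bay from (243,318) to (348,275). The bottle is at (212,270), the jar at (372,253), and the cartons are behind the bay. I'll enlarge this for a measurement.

Run:
```python
import cv2
im=cv2.imread("pics/scene0.png")[210:350,195:395]
cv2.imwrite("pics/c0.png",cv2.resize(im,None,fx=4,fy=4,interpolation=cv2.INTER_CUBIC))
```

```text
(no output)
```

View pics/c0.png

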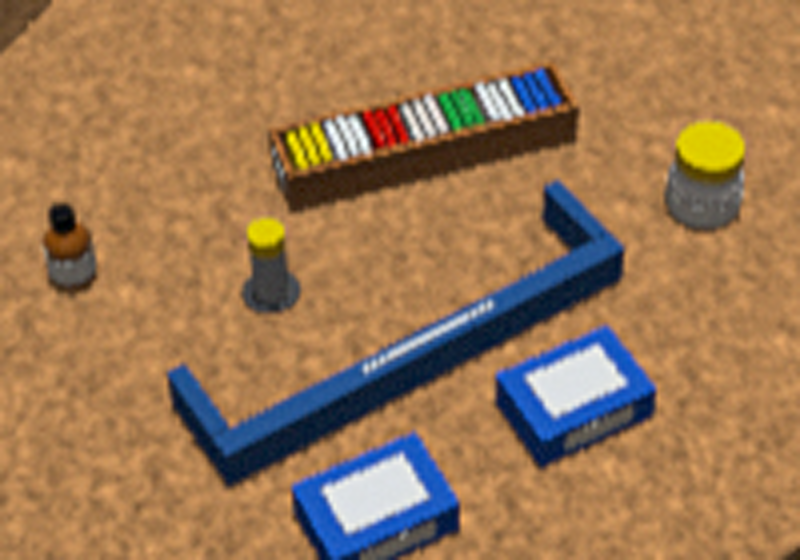

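The crop shows the tray's top corners at about (270,133), (290,177), (578,108) and (553,68). The post top is at (267,232), and the bay's outer back corners are at (230,455) and (622,247).

```bash
cat > h.py <<'E'
import numpy as np
from workcell import manip
def px(name,u,v,z):
    c=manip.camera_info(name);f=240/np.tan(np.radians(c['fovy']/2));T=c['world_from_camera']
    d=T[:3,:3]@np.array([(u-c['cx'])/f,-(v-c['cy'])/f,-1]);o=T[:3,3]
    return (o+d*(z-o[2])/d[2])[:2]
E
python3 - <<'E'
from h import *
P=dict(ty_rob=(270,133,36),ty_far=(290,177,36),tb_far=(578,108,36),tb_rob=(553,68,36),
 br_back=(230,455,35),bl_back=(622,247,35),br_tipo=(170,374,35),br_tipi=(188,368,35),bl_tipi=(545,190,35),bl_tipo=(560,183,35),
 br_in=(224,436,35),bl_in=(595,243,35),post=(267,232,60),bottle=(62,213,65),jar=(711,145,60),c1=(497,375,30),c2=(605,328,30),c3=(295,490,30),c4=(415,436,30))
for k,(u,v,z) in P.items(): print(k,px("scene",195+u/4-.375,210+v/4-.375,z).round(1))
E
```

```text
ty_rob [480.1 -66.7]
ty_far [524.6 -81.3]
tb_far [600.2 121.6]
tb_rob [556.6 136. ]
br_back [ 691.9 -246.9]
bl_back [719.2  54.4]
br_tipo [ 616.6 -240.9]
br_tipi [ 619.8 -229.4]
bl_tipi [646.2  49.2]
bl_tipo [647.7  61.8]
br_in [ 677.9 -241.7]
bl_in [704.9  42.7]
post [ 575.8 -135.2]
bottle [ 480.1 -232.5]
jar [704.2 150.9]
c1 [745.6 -79. ]
c2 [7.61e+02 6.00e-01]
c3 [ 734.7 -229.5]
c4 [ 749.6 -148.9]
```

>>> arm_command --rows '[0.447,0.905,-0.16,0,0,-0.365,1,0.447,0.905,-0.16,0,0,-0.365,1,0.447,0.905,-0.16,0,0,-0.365,1,0.447,0.905,-0.16,0,0,-0.365,1,0.447,0.905,-0.16,0,0,-0.365,1,0.447,0.905,-0.16,0,0,-0.365,1,0.447,0.905,-0.16,0,0,-0.365,1,0.447,0.905,-0.16,0,0,-0.365,1,0.447,0.905,-0.16,0,0,-0.365,1,0.447,0.905,-0.16,0,0,-0.365,1,0.447,0.905,-0.16,0,0,-0.365,1,0.447,0.905,-0.16,0,0,-0.365,1]'

```text
clock: 1.6
ee_pos: [477.1, 7.4, 152.0]
eef_rot: [[0.937, -0.349, -0.001], [-0.349, -0.937, -0.001], [-0.001, 0.001, -1.0]]
wrist_force: [0.5, -0.5, -0.2]
gripper_width: 85.3
finger_force: 0.0
```

```bash
cat >> h.py <<'E'
O=np.array([687.6,-94.6]);TB=-0.0904   # bay origin, yaw
def R(a): return np.array([[np.cos(a),-np.sin(a)],[np.sin(a),np.cos(a)]])
def state():
    s=manip.get_state();r=s['eef_rot'];ang=np.arctan2(r[1,0],r[0,0])
    print('t',round(s['clock'],2),'ee',s['ee_pos'].round(1),'ang',round(ang,3),'w',round(s['gripper_width'],1),'F',np.round(s['wrist_force'],1))
    return s['ee_pos'],ang
def rel(wps,z=None):
    """wps: bay-frame TCP (x,y,tool-x angle[,z]); prints shift/turn units from the present pose"""
    p,a=state()
    for w in wps:
        q=O+R(TB)@np.array(w[:2]);dz=(w[3]-p[2]) if len(w)>3 else 0
        da=(w[2]+TB-a+np.pi)%(2*np.pi)-np.pi
        print(np.round([(q[0]-p[0])/600,(q[1]-p[1])/600,dz/600,da/2],4),'world',q.round(0))
def tool_for(cx,cy,yaw,ox,oy,turn=0):
    """tool pose rigid to tray at (cx,cy,yaw) bay frame; offset in tray frame"""
    q=np.array([cx,cy])+R(yaw)@np.array([ox,oy]);return q[0],q[1],yaw+turn
E
python3 - <<'E'
from h import *
print(manip.tcp_to_tips, manip.get_state()['qpos'].round(2))
rel([tool_for(-157.6,108.2,-.268,-52,-40)+(27,)])
E
```

```text
17.0 [-0.01  0.26  1.92 -0.    0.96  1.92]
t 1.6 ee [477.1   7.4 152. ] ang -0.356 w 85.3 F [ 0.5 -0.5 -0.2]
[ 0.001   0.0012 -0.2083 -0.0011] world [478.   8.]
```

>>> arm_command --rows '[0,0,-0.1,0,0,0,1,0,0,-0.18,0,0,0,1,0,0,-0.207,0,0,0,1,0,0,-0.207,0,0,0,1,0,0,-0.207,0,0,0,1]'

```text
clock: 2.22
ee_pos: [478.2, 6.5, 29.1]
eef_rot: [[0.936, -0.351, 0.002], [-0.351, -0.936, -0.0], [0.002, -0.0, -1.0]]
wrist_force: [0.8, -0.1, -0.2]
gripper_width: 85.4
finger_force: 0.0
```

Run:
```python
from h import *
a=np.array([-157.6,108.2,-.268]);b=np.array([-96,97,.27])
print('contact');rel([tool_for(*a,-40,-40)])
rel([tool_for(*(a+(b-a)*k/10),-36,-40) for k in range(0,11)])
```

```text
contact
t 2.23 ee [478.2   6.5  29.1] ang -0.359 w 85.4 F [ 0.8 -0.1 -0.2]
[ 0.0179 -0.0043  0.      0.0002] world [489.   4.]
t 2.23 ee [478.2   6.5  29.1] ang -0.359 w 85.4 F [ 0.8 -0.1 -0.2]
[ 0.0242 -0.0066  0.      0.0002] world [493.   3.]
[ 0.0366 -0.0136  0.      0.0271] world [500.  -2.]
[ 0.0492 -0.0205  0.      0.054 ] world [508.  -6.]
[ 0.062  -0.0272  0.      0.0809] world [515. -10.]
[ 0.0751 -0.0338  0.      0.1078] world [523. -14.]
[ 0.0883 -0.0402  0.      0.1347] world [531. -18.]
[ 0.1017 -0.0464  0.      0.1616] world [539. -21.]
[ 0.1153 -0.0525  0.      0.1885] world [547. -25.]
[ 0.1291 -0.0583  0.      0.2154] world [556. -28.]
[ 0.1431 -0.064   0.      0.2423] world [564. -32.]
[ 0.1572 -0.0694  0.      0.2692] world [572. -35.]
```

>>> arm_command --rows '[0.012,-0.003,0,0,0,0,1,0.024,-0.007,0,0,0,0,1,0.037,-0.014,0,0,0,0.027,1,0.049,-0.02,0,0,0,0.054,1,0.062,-0.027,0,0,0,0.081,1,0.075,-0.034,0,0,0,0.108,1,0.088,-0.04,0,0,0,0.135,1,0.102,-0.046,0,0,0,0.162,1,0.115,-0.052,0,0,0,0.188,1,0.129,-0.058,0,0,0,0.215,1,0.143,-0.064,0,0,0,0.242,1,0.143,-0.064,0,0,0,0.242,1]'

```text
clock: 3.72
ee_pos: [564.3, -31.2, 28.3]
eef_rot: [[0.992, 0.126, 0.001], [0.126, -0.992, -0.0], [0.001, 0.0, -1.0]]
wrist_force: [1.1, 0.7, 0.0]
gripper_width: 85.4
finger_force: 0.0
```

Run:
```python
from h import *
import cv2
im=manip.camera("scene");state()
cv2.imwrite("pics/s1.png",cv2.resize(im[200:350,180:400,::-1],None,fx=3.6,fy=3.6,interpolation=cv2.INTER_CUBIC))
```

```text
t 3.77 ee [564.2 -31.1  28.3] ang 0.126 w 85.5 F [-0.3  0.1 -0.2]
```

View pics/s1.png

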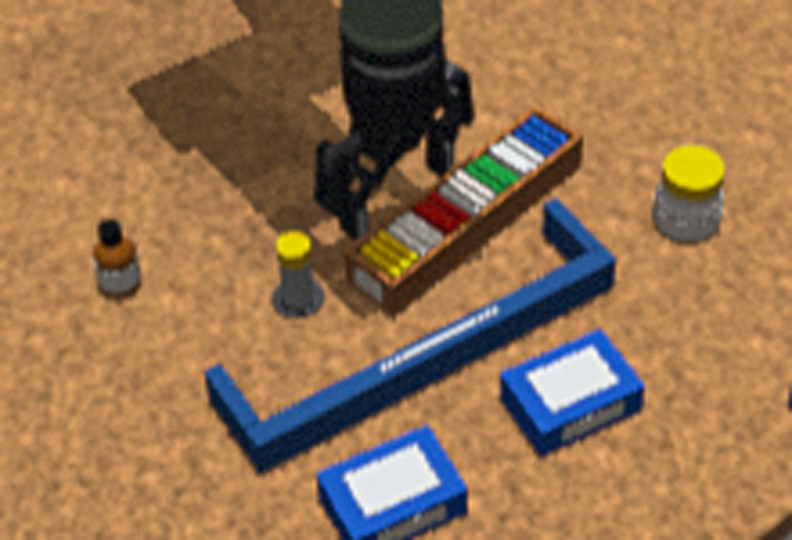

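The picture shows the tray has swung round as planned. Its top corners are at (347,262), (390,287), (581,139) and (537,111) in the crop, and nothing else has moved.

```bash
cat >> h.py <<'E'
def tray(c,u0,v0,k,z=36):
    """crop corners yn,yf,bf,bn -> bay pose"""
    w=np.array([R(-TB)@(px("scene",u0+u/k-.5+.5/k,v0+v/k-.5+.5/k,z)-O) for u,v in c]);print(w.round(0).tolist())
    d=(w[2]+w[3]-w[0]-w[1])/2;p=[*w.mean(0),np.arctan2(-d[0],d[1])];print('tray',np.round(p,3),'len',np.hypot(*d).round(1));return p
E
python3 - <<'E'
from h import *
p=tray([(347,262),(390,287),(581,139),(537,111)],180,200,3.6)
a,y=state();print(R(-TB)@(a[:2]-O),y-TB)
# back off, blue end approach
print('back');rel([tool_for(*p,-65,-40)+(28,)])
rel([tool_for(*p,0,110+11+22,np.pi/2)+(130,)])
E
```

```text
[[-90.0, -17.0], [-52.0, -4.0], [-98.0, 208.0], [-145.0, 198.0]]
tray [-96.122  96.295   0.232] len 219.2
t 3.77 ee [564.2 -31.1  28.3] ang 0.126 w 85.5 F [-0.3  0.1 -0.2]
[-128.65082807   52.12417813] 0.2160942108379323
back
t 3.77 ee [564.2 -31.1  28.3] ang 0.126 w 85.5 F [-0.3  0.1 -0.2]
[-0.0372 -0.0128 -0.0005  0.0078] world [542. -39.]
t 3.77 ee [564.2 -31.1  28.3] ang 0.126 w 85.5 F [-0.3  0.1 -0.2]
[0.0271 0.3044 0.1695 0.7932] world [580. 152.]
```

>>> arm_command --rows '[0.004,0,0,0,0,0,1,0.009,0.001,0,0,0,0,1,0.013,0.002,0,0,0,0,1,0.013,0.002,0,0,0,0,1,-0.037,-0.013,0,0,0,0,1,-0.037,-0.013,0.1,0,0,0,1,-0.037,-0.013,0.17,0,0,0,1,-0.01,0.09,0.17,0,0,0.09,0.3,0.01,0.18,0.17,0,0,0.18,0.3,0.03,0.26,0.17,0,0,0.27,0.3,0.036,0.31,0.17,0,0,0.36,0.3,0.036,0.31,0.17,0,0,0.45,0.3]'

```text
clock: 5.28
ee_pos: [586.5, 158.1, 130.2]
eef_rot: [[0.51, 0.86, 0.004], [0.86, -0.51, 0.002], [0.003, 0.002, -1.0]]
wrist_force: [-0.6, -0.0, -0.2]
gripper_width: 26.0
finger_force: 0.0
```

Run:
```python
from h import *
import cv2
im=manip.camera("scene")
cv2.imwrite("pics/s2.png",cv2.resize(im[200:350,180:400,::-1],None,fx=3.6,fy=3.6,interpolation=cv2.INTER_CUBIC))
rel([tool_for(-90,97,.225,0,110+11+20,np.pi/2)+(130,)])
```

```text
t 5.33 ee [586.2 157.  130.1] ang 1.038 w 25.2 F [ 0.5 -0.2  0.3]
[ 2.700e-03 -1.190e-02 -2.000e-04  3.337e-01] world [588. 150.]
```

View pics/s2.png

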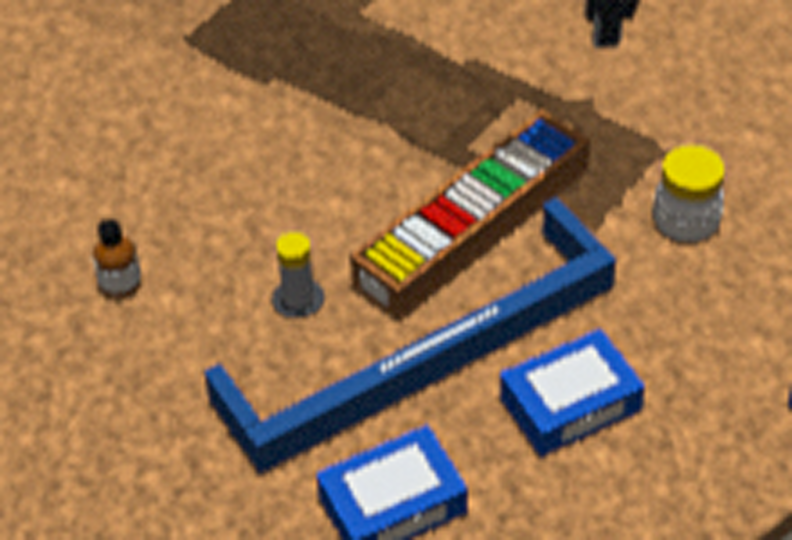

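The arm is clear of the tray now. The tray's top corners are at (353,262), (398,291), (588,145) and (545,117).

Run:
```python
from h import *
p=tray([(353,262),(398,291),(588,145),(545,117)],180,200,3.6)
n=R(p[2])[:,0];c=np.array(p[:2])
print('post clr',n@(c-[-107.7,-50.5])-38,'cheek clr',n@([-60,140]-c)-26)
rel([tool_for(*p,0,110+11+20,np.pi/2)+z for z in [(130,),(28,)]])
rel([tool_for(*p,0,110+11-s,np.pi/2) +(28,) for s in (-2,50,80,100,105)])
p2=c-R(p[2])[:,1]*100;print(p2)
```

```text
[[-88.0, -13.0], [-45.0, -1.0], [-89.0, 208.0], [-135.0, 199.0]]
tray [-89.318  98.341   0.214] len 215.8
post clr 11.542730740012864 cheek clr 11.488598580886624
t 5.33 ee [586.2 157.  130.1] ang 1.038 w 25.2 F [ 0.5 -0.2  0.3]
[ 6.700e-03 -9.400e-03 -2.000e-04  3.281e-01] world [590. 151.]
[ 0.0067 -0.0094 -0.1702  0.3281] world [590. 151.]
t 5.33 ee [586.2 157.  130.1] ang 1.038 w 25.2 F [ 0.5 -0.2  0.3]
[ 0.0104 -0.0392 -0.1702  0.3281] world [592. 133.]
[ 0.021  -0.1252 -0.1702  0.3281] world [599.  82.]
[ 0.0272 -0.1748 -0.1702  0.3281] world [602.  52.]
[ 0.0313 -0.2079 -0.1702  0.3281] world [605.  32.]
[ 0.0323 -0.2162 -0.1702  0.3281] world [606.  27.]
[-68.1011408    0.61786648]
```

>>> arm_command --rows '[0.007,-0.009,0,0,0,0.09,0.3,0.007,-0.009,0,0,0,0.18,0.3,0.007,-0.009,0,0,0,0.27,0.3,0.007,-0.009,0,0,0,0.328,0.3,0.007,-0.009,-0.09,0,0,0.328,0.3,0.007,-0.009,-0.17,0,0,0.328,0.3,0.007,-0.009,-0.17,0,0,0.328,0.3,0.0085,-0.024,-0.17,0,0,0.328,0.3,0.0105,-0.039,-0.17,0,0,0.328,0.3,0.0115,-0.048,-0.17,0,0,0.328,0.3,0.0125,-0.057,-0.17,0,0,0.328,0.3,0.0125,-0.057,-0.17,0,0,0.328,0.3]'

```text
clock: 6.82
ee_pos: [593.7, 120.9, 29.6]
eef_rot: [[-0.111, 0.994, 0.004], [0.994, 0.111, 0.001], [0.0, 0.004, -1.0]]
wrist_force: [0.3, 2.6, 2.0]
gripper_width: 25.5
finger_force: 1.1
```

Run:
```python
from h import *
rel([tool_for(-89.318,98.341,.214,0,121-s,np.pi/2)+(28,) for s in (10,50,100)])
```

```text
t 6.83 ee [593.7 120.9  29.6] ang 1.682 w 25.5 F [0.3 2.6 2. ]
[ 0.0002  0.0011 -0.0027  0.0062] world [594. 122.]
[ 0.0084 -0.065  -0.0027  0.0062] world [599.  82.]
[ 0.0187 -0.1477 -0.0027  0.0062] world [605.  32.]
```

>>> arm_command --rows '[0.001,-0.007,0,0,0,0.003,0.3,0.002,-0.015,0,0,0,0.006,0.3,0.003,-0.023,0,0,0,0.006,0.3,0.004,-0.031,0,0,0,0.006,0.3,0.005,-0.039,0,0,0,0.006,0.3,0.006,-0.047,0,0,0,0.006,0.3,0.007,-0.055,0,0,0,0.006,0.3,0.008,-0.063,0,0,0,0.006,0.3,0.009,-0.071,0,0,0,0.006,0.3,0.01,-0.079,0,0,0,0.006,0.3,0.011,-0.087,0,0,0,0.006,0.3,0.011,-0.087,0,0,0,0.006,0.3]'

```text
clock: 8.32
ee_pos: [599.2, 68.7, 28.6]
eef_rot: [[-0.123, 0.992, 0.0], [0.992, 0.123, 0.0], [0.0, 0.0, -1.0]]
wrist_force: [-0.1, 2.7, 2.0]
gripper_width: 25.4
finger_force: 1.5
```

Run:
```python
from h import *
import cv2
im=manip.camera("scene");state()
cv2.imwrite("pics/s3.png",cv2.resize(im[200:350,180:400,::-1],None,fx=3.6,fy=3.6,interpolation=cv2.INTER_CUBIC))
```

```text
t 8.38 ee [599.1  68.7  28.4] ang 1.695 w 25.5 F [0.7 3.5 2.4]
```

View pics/s3.png

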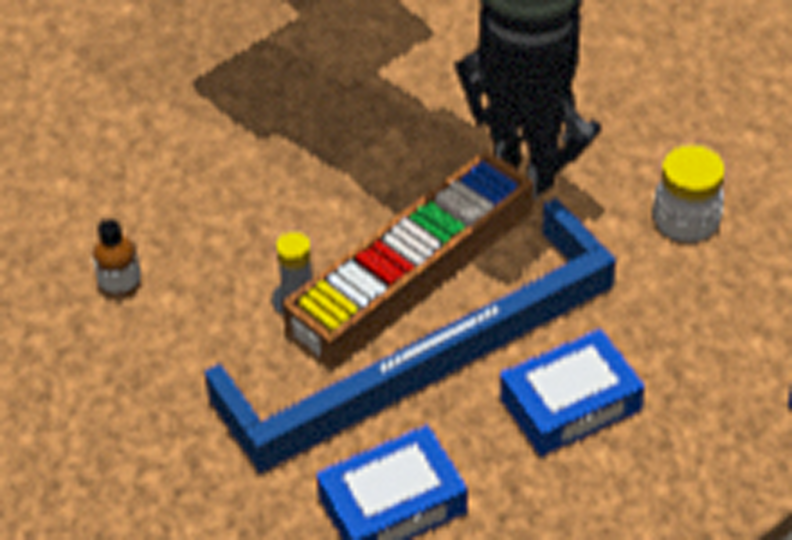

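The tray is passing between the post and the cheek. Its top corners are at (287,303), (330,337), (531,184) and (489,155).

Run:
```python
from h import *
p=tray([(287,303),(330,337),(531,184),(489,155)],180,200,3.6)
n=R(p[2])[:,0];c=np.array(p[:2])
print('post clr',n@(c-[-107.7,-50.5])-38,'cheek clr',n@([-60,140]-c)-26)
rel([(*(np.array(t[:2])),p[2]+np.pi/2) for t in [tool_for(*p,0,121-s) for s in (0,40)]])
```

```text
[[-81.0, -74.0], [-36.0, -65.0], [-79.0, 145.0], [-124.0, 136.0]]
tray [-80.094  35.536   0.205] len 214.2
post clr 6.572375078937689 cheek clr 14.975835867501928
t 8.38 ee [599.1  68.7  28.4] ang 1.695 w 25.5 F [0.7 3.5 2.4]
[-0.0032 -0.0008  0.     -0.0044] world [597.  68.]
[ 0.0044 -0.067   0.     -0.0044] world [602.  28.]
```

>>> arm_command --rows '[0.001,-0.008,0,0,0,0,0.3,0.002,-0.016,0,0,0,0,0.3,0.003,-0.024,0,0,0,0,0.3,0.004,-0.032,0,0,0,0,0.3,0.005,-0.04,0,0,0,0,0.3,0.006,-0.048,0,0,0,0,0.3,0.007,-0.056,0,0,0,0,0.3,0.008,-0.064,0,0,0,0,0.3,0.009,-0.068,0,0,0,0,0.3,0.009,-0.068,0,0,0,0,0.3,0.006,-0.045,0,0,0,0,0.3,0.006,-0.045,0.1,0,0,0,0.3]'

```text
clock: 9.88
ee_pos: [598.9, 42.2, 83.7]
eef_rot: [[-0.125, 0.992, -0.012], [0.992, 0.125, -0.002], [-0.0, -0.013, -1.0]]
wrist_force: [1.5, -0.4, 0.6]
gripper_width: 25.7
finger_force: 0.0
```

>>> arm_command --rows '[0,0,0.08,0,0,0,0.3,-0.04,0,0.08,0,0,-0.09,1,-0.08,0,0.08,0,0,-0.18,1,-0.12,0,0.08,0,0,-0.27,1,-0.15,0,0.08,0,0,-0.36,1,-0.15,0,0.08,0,0,-0.45,1,-0.15,0,0.08,0,0,-0.54,1,-0.15,0,0.08,0,0,-0.63,1,-0.15,0,0.08,0,0,-0.72,1,-0.15,0,0.08,0,0,-0.785,1,-0.15,0,0.08,0,0,-0.785,1]'

```text
clock: 11.25
ee_pos: [512.3, 41.8, 135.7]
eef_rot: [[0.992, 0.127, -0.001], [0.127, -0.992, -0.001], [-0.001, 0.001, -1.0]]
wrist_force: [-0.1, 0.3, 1.2]
gripper_width: 85.4
finger_force: 0.0
```

Run:
```python
from h import *
import cv2
im=manip.camera("scene");state()
cv2.imwrite("pics/s4.png",cv2.resize(im[200:350,180:400,::-1],None,fx=3.6,fy=3.6,interpolation=cv2.INTER_CUBIC))
```

```text
t 11.3 ee [512.4  41.8 135.7] ang 0.128 w 85.4 F [-0.2  0.4  0.7]
```

View pics/s4.png

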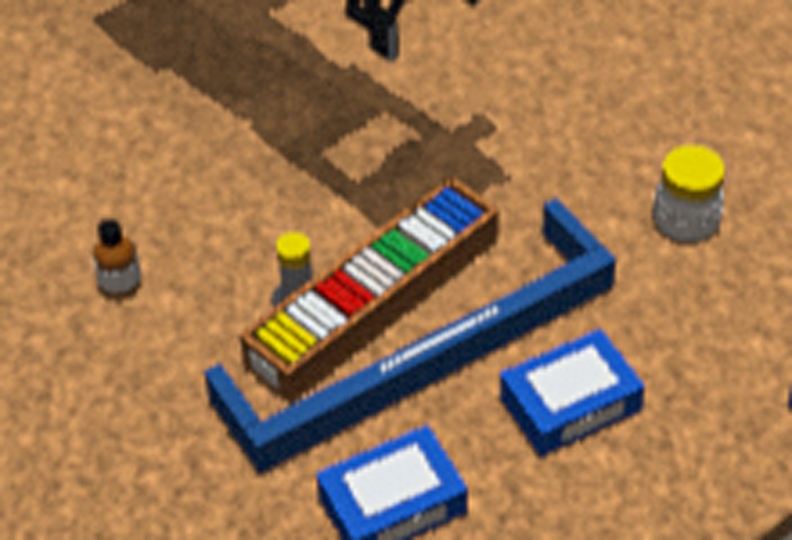

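The yellow end is behind the post and the blue end clears the left cheek. Its top corners are at (245,340), (288,374), (498,212) and (455,180).

Run:
```python
from h import *
p=np.array(tray([(245,340),(288,374),(498,212),(455,180)],180,200,3.6))
q=np.array([-28,p[1],0])
print('above');rel([tool_for(*p,-52,45)+z for z in [(135,),(29,)]])
rel([tool_for(*(p+(q-p)*k/10),-37,45)+(29,) for k in range(11)])
```

```text
[[-68.0, -116.0], [-24.0, -106.0], [-69.0, 106.0], [-116.0, 98.0]]
tray [-69.224  -4.576   0.218] len 218.2
above
t 11.3 ee [512.4  41.8 135.7] ang 0.128 w 85.4 F [-0.2  0.4  0.7]
[ 0.081  -0.1611 -0.0012 -0.    ] world [561. -55.]
[ 0.081  -0.1611 -0.1779 -0.    ] world [561. -55.]
t 11.3 ee [512.4  41.8 135.7] ang 0.128 w 85.4 F [-0.2  0.4  0.7]
[ 0.1058 -0.1579 -0.1779 -0.    ] world [576. -53.]
[ 0.1141 -0.157  -0.1779 -0.0109] world [581. -52.]
[ 0.1224 -0.1561 -0.1779 -0.0218] world [586. -52.]
[ 0.1308 -0.1553 -0.1779 -0.0327] world [591. -51.]
[ 0.1392 -0.1545 -0.1779 -0.0437] world [596. -51.]
[ 0.1476 -0.1537 -0.1779 -0.0546] world [601. -50.]
[ 0.1561 -0.153  -0.1779 -0.0655] world [606. -50.]
[ 0.1646 -0.1523 -0.1779 -0.0764] world [611. -50.]
[ 0.1731 -0.1516 -0.1779 -0.0873] world [616. -49.]
[ 0.1817 -0.151  -0.1779 -0.0982] world [621. -49.]
[ 0.1902 -0.1504 -0.1779 -0.1091] world [627. -48.]
```

>>> arm_command --rows '[0.04,-0.08,0,0,0,0,0.6,0.081,-0.16,0,0,0,0,0.6,0.081,-0.161,-0.06,0,0,0,0.6,0.081,-0.161,-0.12,0,0,0,0.6,0.081,-0.161,-0.178,0,0,0,0.6,0.081,-0.161,-0.178,0,0,0,0.6,0.093,-0.159,-0.178,0,0,0,0.6,0.106,-0.158,-0.178,0,0,0,0.6,0.114,-0.157,-0.178,0,0,-0.011,0.6,0.122,-0.156,-0.178,0,0,-0.022,0.6,0.131,-0.155,-0.178,0,0,-0.033,0.6,0.139,-0.154,-0.178,0,0,-0.044,0.6]'

```text
clock: 12.8
ee_pos: [596.2, -50.6, 29.7]
eef_rot: [[0.999, 0.035, -0.0], [0.035, -0.999, -0.0], [-0.0, 0.0, -1.0]]
wrist_force: [-4.7, -0.5, 4.3]
gripper_width: 51.3
finger_force: 2.4
```

>>> arm_command --rows '[0.008,0.001,0,0,0,-0.011,0.6,0.017,0.001,0,0,0,-0.022,0.6,0.025,0.002,0,0,0,-0.033,0.6,0.034,0.003,0,0,0,-0.044,0.6,0.042,0.003,0,0,0,-0.055,0.6,0.05,0.004,0,0,0,-0.065,0.6,0.05,0.004,0,0,0,-0.065,0.6]'

```text
clock: 13.68
ee_pos: [627.4, -48.3, 29.3]
eef_rot: [[0.996, -0.093, 0.002], [-0.093, -0.996, -0.0], [0.002, 0.0, -1.0]]
wrist_force: [-1.6, 0.8, 0.9]
gripper_width: 51.5
finger_force: 0.8
```

Run:
```python
from h import *
import cv2
im=manip.camera("scene");p,a=state();print(R(-TB)@(p[:2]-O),a-TB)
cv2.imwrite("pics/s5.png",cv2.resize(im[200:350,180:400,::-1],None,fx=3.6,fy=3.6,interpolation=cv2.INTER_CUBIC))
```

```text
t 13.72 ee [627.3 -48.4  29.3] ang -0.093 w 51.0 F [-0.9  0.7  0.6]
[-64.2106314   40.61796772] -0.0028872934142522982
```

View pics/s5.png

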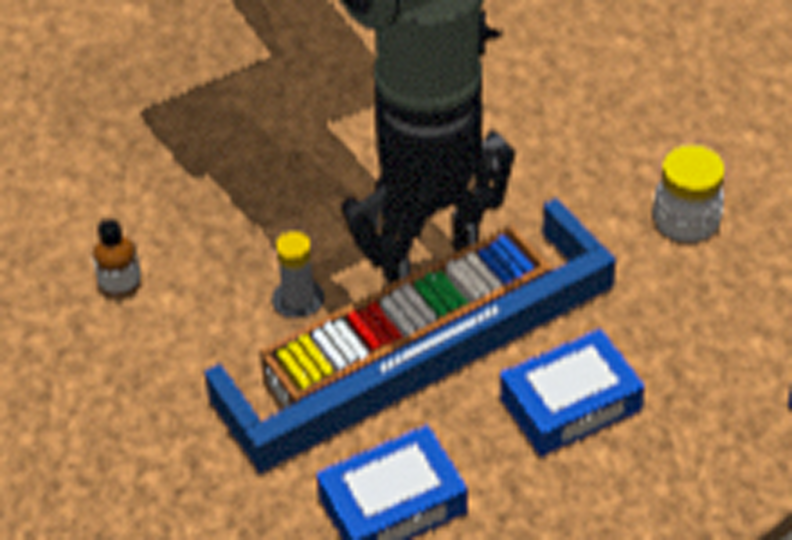

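The tray is inside the cheeks and almost at the rail. Its yellow far corner is at (295,402) and its blue far corner at (550,265). I'll press it gently home.

>>> arm_command --rows '[0.003,0,0,0,0,0,0.6,0.006,0,0,0,0,0,0.6,0.008,0,0,0,0,0,0.6,0.008,0,0,0,0,0,0.6]'

```text
clock: 14.22
ee_pos: [629.1, -48.4, 29.3]
eef_rot: [[0.996, -0.093, -0.004], [-0.093, -0.996, -0.0], [-0.004, 0.0, -1.0]]
wrist_force: [-7.3, -0.2, 5.4]
gripper_width: 51.4
finger_force: 3.7
```

>>> arm_command --rows '[0.004,0,0,0,0,0,0.6,0.008,0,0,0,0,0,0.6,0.012,0,0,0,0,0,0.6,0.012,0,0,0,0,0,0.6]'

```text
clock: 14.72
ee_pos: [629.4, -48.4, 29.3]
eef_rot: [[0.995, -0.095, -0.02], [-0.095, -0.996, 0.001], [-0.02, 0.001, -1.0]]
wrist_force: [-23.1, -1.0, 17.9]
gripper_width: 51.2
finger_force: 11.7
```

>>> arm_command --rows '[-0.02,0,0,0,0,0,0.6,-0.02,0,0,0,0,0,0.6,-0.0225,-0.025,0,0,0,0,0.6,-0.0245,-0.05,0,0,0,0,0.6,-0.027,-0.075,0,0,0,0,0.6,-0.029,-0.1,0,0,0,0,0.6,-0.029,-0.1,0,0,0,0,0.6,-0.022,-0.1,0,0,0,0,0.6,-0.015,-0.1,0,0,0,0,0.6,-0.008,-0.1,0,0,0,0,0.6,-0.003,-0.1,0,0,0,0,0.6,-0.003,-0.1,0,0,0,0,0.6]'

```text
clock: 16.23
ee_pos: [623.4, -108.4, 29.1]
eef_rot: [[0.995, -0.093, -0.03], [-0.093, -0.996, 0.001], [-0.03, 0.002, -1.0]]
wrist_force: [-31.2, -5.0, 23.0]
gripper_width: 51.4
finger_force: 15.6
```

>>> arm_command --rows '[-0.015,0,0,0,0,0,0.6,-0.022,0.0,0,0,0,0,0.6,-0.022,0.0,0,0,0,0,0.6,-0.022,0,0.08,0,0,0,0.6,-0.022,0,0.17,0,0,0,0.6,-0.1,0,0.25,0,0,0,0.6,-0.2,0,0.25,0,0,0,0.6,-0.25,0,0.25,0,0,0,0.6,-0.25,0,0.25,0,0,0,0.6]'

```text
clock: 17.35
ee_pos: [485.5, -108.0, 180.1]
eef_rot: [[0.996, -0.093, 0.001], [-0.093, -0.996, -0.0], [0.001, 0.0, -1.0]]
wrist_force: [-0.2, 1.0, -0.1]
gripper_width: 51.5
finger_force: 0.0
```

Run:
```python
from h import *
import cv2
im=manip.camera("scene");state()
cv2.imwrite("pics/s6.png",cv2.resize(im[200:350,180:400,::-1],None,fx=3.6,fy=3.6,interpolation=cv2.INTER_CUBIC))
```

```text
t 17.4 ee [ 487.2 -108.2  180.1] ang -0.093 w 51.2 F [-0.3 -0.4  0.3]
```

View pics/s6.png

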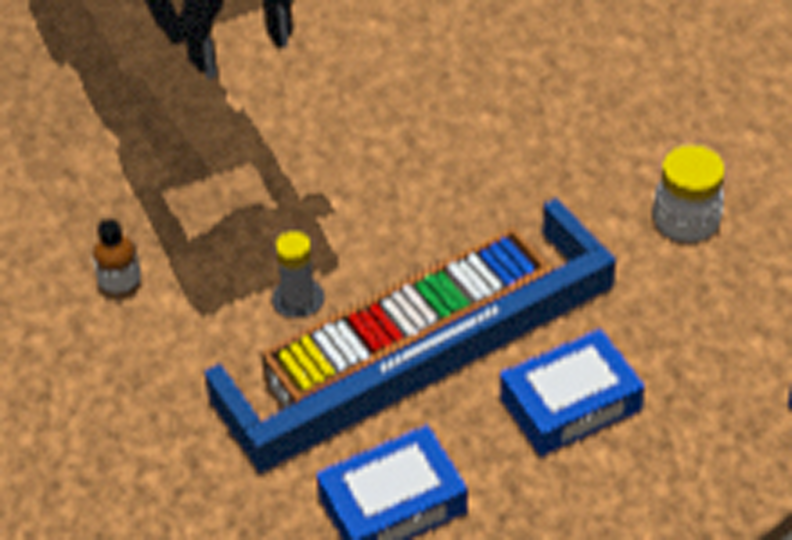

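The tray lies flush along the rail between the cheeks, from (265,355) at the yellow end to (553,265) at the blue end. The bottle, jar and cartons are where they started, and the arm is clear.

```bash
python3 -c "
from workcell import manip
print(manip.sign_off())"
```

```text
the job is handed in; nothing more can be done
None
```

I pushed the tray past the post and into the bay, where the last picture shows it flush against the back rail between the cheeks with the nearby objects unmoved; the job was handed in at about 17 s of the 72 s allowed, and no verdict was returned.

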